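# Pull the spent wound filter element and hold it over the drip pan

### The job

Pull the spent, dark brown filter element straight up off its spindle, keeping it upright all the way, and carry it over to the red drip pan so that it can drain. Finish while still holding it there in the gripper, steady and level over the middle of the pan, its underside about 10 cm above the pan's rim and nothing else touching it: do not put it down or let go. Leave the clean cream element on its spindle, and leave the pan and everything else where they are.

Things in the scene. Friction and masses are not known exactly. Their poses are not given: they have to be found in the camera images.
- used_element: Spent filter element, loose: a dark brown wound ring with cross ridges, 65 mm outer diameter and 56 mm tall, with a black round plastic grip collar on top, 36 mm diameter and 34 mm tall (90 mm overall). A 20 mm diameter bore runs right through. Mass 0.14 to 0.28 kg. Origin at the centre of its underside, z up along the bore; its yaw means nothing. It sits over one of the two spindles, underside 30 mm above the table; the spindle pokes 10 mm out of the collar.
- fresh_element: Clean filter element, loose: same shape, size and black collar as the spent one, but cream-white winding; on the other spindle. Origin at the centre of its underside. Must stay there.
- filter_base: Twin filter base, fixed to the table: aluminium block 110 x 250 mm, 25 mm high, with brass stubs at both ends. Origin at the centre of its underside, z up; its long side runs along its own y. Two round seats (top 30 mm above the table) lie at y = +65 and -65 mm, each with a fixed upright steel spindle 16 mm in diameter, 100 mm tall, coned at the top. Which spindle carries the spent element varies.
- spindle_a_tip (a point): Tip of the spindle at the base's y = +65 mm, 130 mm above the table.
- spindle_b_tip (a point): Tip of the spindle at the base's y = -65 mm, 130 mm above the table.
- drip_pan: Round red drip pan, loose, 0.8 kg: 200 mm across the rim, 170 mm across the foot, 40 mm high, 3 mm wall, open on top. Origin at the centre of its underside, z up.
- cover_a: Blue metal filter cover (dome cap), 94 mm diameter at the foot, 115 mm tall, standing loose; origin at the centre of its underside. Leave alone.
- cover_b: Blue metal filter cover (dome cap), 94 mm diameter at the foot, 115 mm tall, standing loose; origin at the centre of its underside. Leave alone.
- seal_ring: Black rubber seal ring lying flat, 84 mm outer, 68 mm inner diameter, 6 mm thick; origin at the centre of its underside. Leave alone.
- wrench: Steel wrench lying on the table; its length along its own x. Leave alone.
- brush: Cleaning brush with wooden handle lying on the table; its length along its own x. Leave alone.
- oil_bottle: Amber bottle, 60 mm diameter, 170 mm tall; origin at the centre of its underside. Leave alone.
- grease_tin: Grey tin, 76 mm diameter, 80 mm tall; origin at the centre of its underside. Leave alone.
There are look-alikes about, which are no part of the job. What is shaped like the used_element but yellow is not meant.

How it is judged:
By the outcome, as a careful person would: the job done as asked, in the order asked, and still so for the second after the job is handed in, while the arm keeps its last pose, push and grip.
It also fails if it takes over 40 s, if anything falls off the work surface, if the arm or the gripper's body presses on something with over 40 N, if the wrist force passes 120 N, or if a joint passes its speed limit or range.

### The arm

A 6-joint arm with a two-finger parallel gripper is mounted at the origin on the work surface. World frame = base frame: x ahead of the robot, y to its left, z up, the work surface at z = 0. Lengths are in mm, angles in rad, forces in N, time in s.
With the tool pointing down it reaches from about 425 to 1125 mm from the base axis. Payload 14.9 kg.
Tool frame: the origin (TCP) lies on the front face of the gripper's body, between the roots of the fingers; the fingertips stand 78 mm ahead of it and the grasp point (between the pads) lies 60 mm ahead of it; z points along the fingers, y is the direction in which the jaws open and shut (so a half turn about z gives the same grasp; the last joint's range is limited). The gripper opens to 91 mm and grips with 3 to 60 N. Pads are 32 mm wide; open, the fingers measure 118 mm over their backs; the gripper's body (76 mm by 178 mm) begins 60 mm behind the grasp point.
Start: joints at [1.311, 0.379, 1.734, -0, 1.028, -0.033], TCP at [157.409, 682.086, 292.232] pointing down, gripper open.
Joint ranges: [-2.77, 2.77], [-0.74, 2.19], [0, 2.66], [-1.06, 4.2], [0.31, 2.87], [-3.08, 3.08]. Speed limits (rad/s): [1.89, 1.89, 2.39, 3.14, 3.14, 3.14].

### API

Orientations are given as [roll, pitch, yaw] about the fixed x, y, z axes, in that order (R = Rz(yaw) Ry(pitch) Rx(roll)).
In Python, from bench import ctrl gives the robot as it stands.
- The arm moves only by the tool send_rows, never from a script. Its argument "series" is a list of rows, each an object of numbers: "hand": the finger opening in m, from 0 to 0.0912; "tx", "ty", "tz": the shift along the tool's x, y, z in m; "wx", "wy", "wz": the turn, a rotation vector about the tool's x, y, z in rad. A call has 1 to 20 rows; each row is the pose to reach, as a shift and turn from the pose commanded when the call began, along the tool's axes at that moment; what a row does not reach only later rows make up. A row lasts 1/12 s, in which the tool goes at most 41.7 mm and 7.16 degrees, less where a joint would pass 70% of its speed; a pose out of reach is approached as far as the arm can. A call with a gripper value outside its range is refused whole. The fingers move at their own pace and stop on an object; the grip force is fixed at half the most. Time passes only in rows, so rows that repeat a pose let the fingers close. It gives the time, the measured TCP pose, the force and the opening at its end, in the units of the state.
- ctrl.get_state(): the state, without advancing time (a new reading comes with each control period).
- ctrl.grab_frame(name): name is "side" or "top"; returns a dict with "color" (400x640x3 uint8, blue, green, red), "range_z" (400x640 float32, mm along the optical axis (not along the pixel's ray), 0 where there is no reading), "fx", "fy", "cx", "cy" (pixels), "R" (3x3) and "t" (3): a world point X has camera coordinates R X + t. Camera axes: x right, y down, z forward; pixel columns grow to the right and rows downward; lengths in mm; the calibration is good to about 2 mm. A picture is of the moment at which its call begins.
- ctrl.finish_job(): hands the job in, once; it reports no verdict.
The state is a dict: "clock": time; "joints": joint angles; "joint_velocities": joint speeds; "effort": joint torques, N m; "position": TCP position; "tool_rot": TCP orientation; "wrist_force": force on the tool from outside, world axes, zero at the start; "ft_torque": the same for the moment, N m; "width": finger opening in mm.
Only numpy, scipy, OpenCV 4.12 (cv2) and the standard library are available. Lean on these libraries where they do the work, as an engineer would, in place of code of your own. Each camera call takes 0.05 s, during which the arm holds its last target.

## Working session

There is one attempt and no reset: what is moved stays moved. The work goes in short steps, Python scripts to look and compute and a tool call to move; the robot and the scene stay as the last step left them, time stands still between calls to the robot, and variables do not carry over. Pictures are saved under pics/ and viewed, and the job is handed in when it is done.

Besides the shell and the picture viewer there is one more tool, called after "Emit:" as a command line: name --argument value ..., lists and objects as JSON in quotes. send_rows: Moves the arm, as the interface text tells. Its arguments: {"type":"object","properties":{"series":{"type":"array"}},"required":["series"]}

```bash
mkdir -p pics; ls; python3 - <<'E'
from bench import ctrl
import cv2,numpy as np,pickle
s=ctrl.get_state();print({k:np.round(v,3).tolist() for k,v in s.items()})
for n in("top","side"):
    f=ctrl.grab_frame(n);cv2.imwrite(f"pics/{n}0.png",f["color"]);pickle.dump(f,open(n+"0.pkl","wb"))
    print(n,f["fx"],f["cx"],f["cy"],np.round(f["R"],3).tolist(),np.round(-f["R"].T@f["t"]))
E
```

```text
pics
{'clock': 0.0, 'joints': [1.311, 0.379, 1.735, 0.0, 1.028, -0.033], 'joint_velocities': [0.001, 0.0, -0.0, -0.001, -0.001, -0.001], 'effort': [-0.005, -76.374, -43.436, 0.065, 0.043, -0.0], 'position': [157.31, 681.774, 291.581], 'tool_rot': [-3.141, -0.0, 2.915], 'wrist_force': [-0.425, -0.57, -0.06], 'ft_torque': [-0.038, -0.015, 0.0], 'width': 91.154}
top 411.8393696348071 320.7004852467073 204.04698216406385 [[-0.022, -1.0, 0.002], [-0.998, 0.022, -0.056], [0.056, -0.003, -0.998]] [ 451.   -7. 1337.]
side 519.7572006885497 321.98269523609775 208.34795698922485 [[0.819, -0.574, -0.008], [-0.373, -0.522, -0.767], [0.436, 0.631, -0.642]] [-158. -979. 1099.]
```

View pics/top0.png

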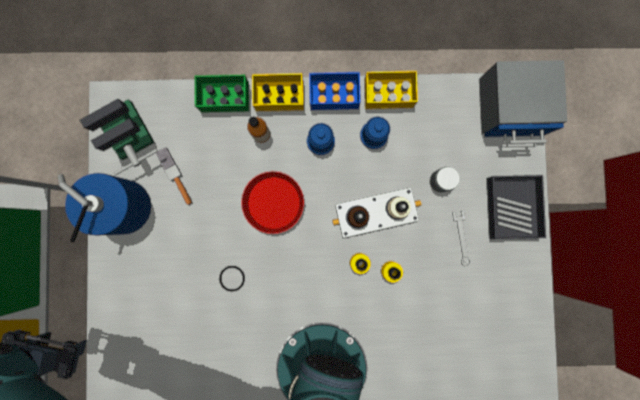

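View pics/side0.png

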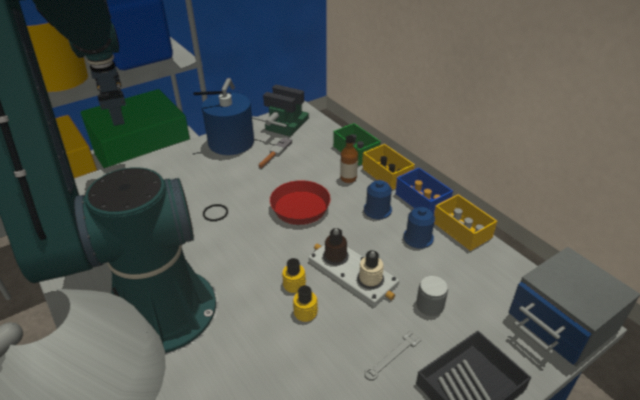

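The top view shows the dark brown element at (358,216) and the cream one at (401,207), both on the base. The yellow look-alikes are at (360,264) and (393,272), off the base. The dark brown one on a spindle fits the description. I'll confirm it with an enlarged crop and then measure.

```bash
cat > h.py <<'E'
import numpy as np,cv2,pickle
def ray(f,u,v):
    d=f["R"].T@np.array([(u-f["cx"])/f["fx"],(v-f["cy"])/f["fy"],1.]);return -f["R"].T@f["t"],d
def onz(f,u,v,z):
    c,d=ray(f,u,v);return c+d*(z-c[2])/d[2]
def cloud(f):
    v,u=np.mgrid[0:400,0:640];z=f["range_z"]
    p=np.stack([(u-f["cx"])/f["fx"]*z,(v-f["cy"])/f["fy"]*z,z],-1)
    w=(p-f["t"])@f["R"];w[z==0]=np.nan;return w
def proj(f,X):
    c=f["R"]@np.array(X,float)+f["t"];return np.array([f["fx"]*c[0]/c[2]+f["cx"],f["fy"]*c[1]/c[2]+f["cy"]])
E
python3 - <<'E'
from h import *
t=pickle.load(open("top0.pkl","rb"));s=pickle.load(open("side0.pkl","rb"))
a=cv2.resize(t["color"][180:290,325:435],(400,400),interpolation=3);b=cv2.resize(s["color"][215:305,300:405],(466,400),interpolation=3)
cv2.imwrite("pics/crop.png",np.hstack([a,b[:,:400]]))
# pan
for n,f in(("top",t),("side",s)):
    hsv=cv2.cvtColor(f["color"],cv2.COLOR_BGR2HSV)
    m=(((hsv[...,0]<8)|(hsv[...,0]>172))&(hsv[...,1]>150)&(hsv[...,2]>60)).astype(np.uint8);m[:,340:]=0
    n_,l,st,c=cv2.connectedComponentsWithStats(m);k=1+np.argmax(st[1:,4]);print(n,st[k])
    w=cloud(f)[l==k];r=w[w[:,2]>34]
    # circle fit to rim
    A=np.c_[2*r[:,:2],np.ones(len(r))];q=np.linalg.lstsq(A,(r[:,:2]**2).sum(1),rcond=None)[0]
    print("rim",len(r),q[:2],np.sqrt(q[2]+q[0]**2+q[1]**2),np.median(r[:,2]))
    cn=max(cv2.findContours((l==k).astype(np.uint8),0,1)[0],key=len)[:,0]
    h=cv2.convexHull(cn.astype(np.int32))[:,0]; P=np.array([onz(f,u,v,40)[:2] for u,v in h]);print("outline",cv2.minEnclosingCircle(P.astype(np.float32)))
    W=cloud(f);
    for nm,z0,z1 in(("collar",60,140),("tip",122,140),("ctop",110,124)):
        g=(W[...,2]>z0)&(W[...,2]<z1)&(W[...,0]>330)&(W[...,0]<540)&(W[...,1]>-330)&(W[...,1]<0)
        n_,l2,st,c=cv2.connectedComponentsWithStats(g.astype(np.uint8))
        for i in range(1,n_):
            if st[i,4]>3: print(n,nm,st[i],c[i].round(1),np.nanmean(W[l2==i],0).round(1))
E
```

```text
top [ 242  172   62   61 2936]
rim 131 [532.43984376 142.0579183 ] 95.33487809480364 36.512872323558796
outline ((532.392578125, 141.20816040039062), 96.98530578613281)
top collar [389 197  22  21 365] [399.3 207.3] [ 505.5 -247.2   95.8]
top collar [348 207  21  21 350] [358.1 216.7] [ 479.6 -122.4   95.5]
top collar [355 258  13   9  61] [360.8 262.5] [ 341.6 -127.7   84.5]
top tip [400 204   7   5  20] [402.8 206.2] [ 507.1 -251.8  126.3]
top tip [398 209   5   4   6] [400.2 210.2] [ 495.6 -244.3  123.6]
top tip [358 213   5   6  19] [359.5 216.1] [ 480.8 -123.6  126.4]
top ctop [396 201  13  12  96] [402.1 206.6] [ 506.3 -251.5  118.8]
top ctop [354 211  12  12  92] [359.4 216.3] [ 480.3 -124.2  118.8]
side [ 271  181   58   42 1849]
rim 187 [528.65077993 142.33468911] 95.5880719285665 37.96756923726664
outline ((526.4786376953125, 133.96615600585938), 106.08202362060547)
side collar [324 228  23  28 483] [335.  242.6] [ 469.7 -133.7   92.6]
side collar [359 250  24  30 532] [370.7 265.5] [ 495.3 -259.8   92.5]
side collar [289 258  11  16  88] [294.9 263.9] [ 338.6 -130.    82.9]
side tip [330 228  10   8  34] [334.5 231.3] [ 474.6 -124.5  126. ]
side tip [367 250   8   7  29] [371.  253.1] [ 502.6 -249.5  126.2]
side tip [371 258   4   2   5] [372.2 258.4] [ 494.7 -264.4  123.4]
side ctop [329 228  13  12  99] [335.1 233.8] [ 474.7 -127.   118.3]
side ctop [365 250  14  13 112] [371.1 256.5] [ 500.3 -253.6  118.3]
```

View pics/crop.png

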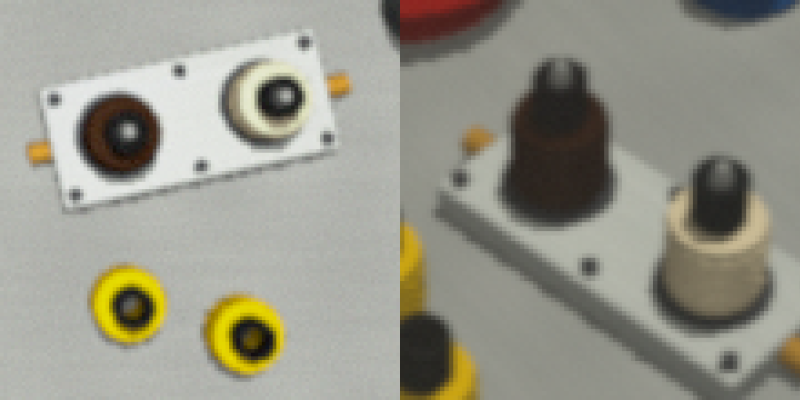

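The crop confirms it: the dark brown wound ring is on the left spindle, and both yellow ones stand on the table. Next I'll refine the spindle position using the block outline and both views of the collar.

```bash
python3 - <<'E'
from h import *
t=pickle.load(open("top0.pkl","rb"));s=pickle.load(open("side0.pkl","rb"))
W=cloud(t)
g=((W[...,2]>18)&(W[...,2]<140)&(W[...,0]>400)&(W[...,0]<580)&(W[...,1]>-330)&(W[...,1]<-40)).astype(np.uint8)
g=cv2.morphologyEx(g,cv2.MORPH_OPEN,np.ones((9,9)))
n,l,st,c=cv2.connectedComponentsWithStats(g);k=1+np.argmax(st[1:,4]);print(st[1:])
cn=max(cv2.findContours((l==k).astype(np.uint8),0,1)[0],key=len)[:,0]
P=np.array([onz(t,u,v,25)[:2] for u,v in cn],np.float32);r=cv2.minAreaRect(P);print(r)
# brown pixel points: circle fit of collar/winding side walls with fixed radius
from scipy.optimize import least_squares
for nm,f in(("top",t),("side",s)):
  W=cloud(f)
  for R,z0,z1 in((18,92,116),(32.5,36,80)):
   for c0 in((479,-124),(505,-250)):
    d=np.hypot(W[...,0]-c0[0],W[...,1]-c0[1]);m=(d<R+9)&(d>R-7)&(W[...,2]>z0)&(W[...,2]<z1)
    p=W[m][:,:2]
    if len(p)>8: q=least_squares(lambda x:np.hypot(*(p-x).T)-R,c0,loss="soft_l1");print(nm,R,c0,len(p),q.x.round(1))
# silhouette mid lines from side: expected collar axis column
for X in((479,-124,110),(479.5,-124,130),(531,141.5,40)): print(X,proj(t,X).round(1),proj(s,X).round(1))
for f in(t,s):
  hsv=cv2.cvtColor(f["color"],cv2.COLOR_BGR2GRAY)
u,v=proj(s,(479,-124,105)).astype(int);print(u,v,cv2.cvtColor(s["color"],cv2.COLOR_BGR2GRAY)[v,u-18:u+19].tolist())
u,v=proj(s,(479,-124,55)).astype(int);print(u,v,cv2.cvtColor(s["color"],cv2.COLOR_BGR2GRAY)[v,u-25:u+26].tolist())
E
```

```text
[[ 342  194   72   43 2011]]
((493.33746337890625, -188.07632446289062), (109.08404541015625, 248.22120666503906), 11.57520866394043)
top 18 (479, -124) 17 [ 475.2 -125.5]
top 18 (505, -250) 24 [ 506.  -252.3]
top 32.5 (479, -124) 37 [ 480.4 -125.1]
top 32.5 (505, -250) 65 [ 506.4 -252.7]
side 18 (479, -124) 88 [ 478.5 -122.2]
side 18 (505, -250) 85 [ 504.5 -249.4]
side 32.5 (479, -124) 252 [ 478.9 -121.6]
side 32.5 (505, -250) 265 [ 505.1 -249. ]
(479, -124, 110) [359.1 216.8] [335.7 234.8]
(479.5, -124, 130) [359.7 216.5] [335.9 229.4]
(531, 141.5, 40) [272.4 202.7] [300.1 198.9]
335 236 [146, 149, 147, 146, 146, 147, 146, 146, 145, 136, 114, 84, 53, 39, 36, 34, 36, 35, 39, 39, 37, 36, 34, 36, 42, 58, 86, 114, 135, 141, 143, 143, 143, 144, 141, 143, 142]
335 248 [150, 151, 148, 135, 110, 93, 98, 113, 137, 157, 169, 174, 175, 170, 132, 76, 42, 37, 38, 36, 37, 39, 41, 45, 43, 41, 43, 44, 41, 42, 40, 40, 39, 40, 39, 45, 80, 134, 164, 163, 154, 146, 144, 143, 144, 143, 142, 143, 144, 144, 144]
```

Target axis is about (479.5, −123.5), from averaging the block fit and both views. The pan centre is about (531, 141.5). I'll move over via a waypoint so the arm stays within reach.

Emit:
send_rows --series '[{"hand": 0.091,"tx": -0.389,"ty": -0.251,"tz": 0},{"hand": 0.091,"tx": -0.389,"ty": -0.251,"tz": 0},{"hand": 0.091,"tx": -0.389,"ty": -0.251,"tz": 0},{"hand": 0.091,"tx": -0.389,"ty": -0.251,"tz": 0},{"hand": 0.091,"tx": -0.389,"ty": -0.251,"tz": 0},{"hand": 0.091,"tx": -0.389,"ty": -0.251,"tz": 0},{"hand": 0.091,"tx": -0.389,"ty": -0.251,"tz": 0},{"hand": 0.091,"tx": -0.389,"ty": -0.251,"tz": 0},{"hand": 0.091,"tx": -0.389,"ty": -0.251,"tz": 0},{"hand": 0.091,"tx": -0.389,"ty": -0.251,"tz": 0},{"hand": 0.091,"tx": -0.389,"ty": -0.251,"tz": 0},{"hand": 0.091,"tx": -0.389,"ty": -0.251,"tz": 0},{"hand": 0.091,"tx": -0.389,"ty": -0.251,"tz": 0},{"hand": 0.091,"tx": -0.389,"ty": -0.251,"tz": 0}]'

```text
invalid input at $.series[0]: expected keys hand, tx, ty, tz, wx, wy, wz
```

Emit:
send_rows --series '[{"hand": 0.091,"tx": -0.389,"ty": -0.251,"tz": 0,"wx": 0,"wy": 0,"wz": 0},{"hand": 0.091,"tx": -0.389,"ty": -0.251,"tz": 0,"wx": 0,"wy": 0,"wz": 0},{"hand": 0.091,"tx": -0.389,"ty": -0.251,"tz": 0,"wx": 0,"wy": 0,"wz": 0},{"hand": 0.091,"tx": -0.389,"ty": -0.251,"tz": 0,"wx": 0,"wy": 0,"wz": 0},{"hand": 0.091,"tx": -0.389,"ty": -0.251,"tz": 0,"wx": 0,"wy": 0,"wz": 0},{"hand": 0.091,"tx": -0.389,"ty": -0.251,"tz": 0,"wx": 0,"wy": 0,"wz": 0},{"hand": 0.091,"tx": -0.389,"ty": -0.251,"tz": 0,"wx": 0,"wy": 0,"wz": 0},{"hand": 0.091,"tx": -0.389,"ty": -0.251,"tz": 0,"wx": 0,"wy": 0,"wz": 0},{"hand": 0.091,"tx": -0.389,"ty": -0.251,"tz": 0,"wx": 0,"wy": 0,"wz": 0},{"hand": 0.091,"tx": -0.389,"ty": -0.251,"tz": 0,"wx": 0,"wy": 0,"wz": 0},{"hand": 0.091,"tx": -0.389,"ty": -0.251,"tz": 0,"wx": 0,"wy": 0,"wz": 0},{"hand": 0.091,"tx": -0.389,"ty": -0.251,"tz": 0,"wx": 0,"wy": 0,"wz": 0},{"hand": 0.091,"tx": -0.389,"ty": -0.251,"tz": 0,"wx": 0,"wy": 0,"wz": 0},{"hand": 0.091,"tx": -0.389,"ty": -0.251,"tz": 0,"wx": 0,"wy": 0,"wz": 0}]'

```text
clock: 1.27
position: [479.8, 350.0, 292.0]
tool_rot: [-3.141, -0.0, 2.914]
wrist_force: [0.2, 0.8, 0.7]
width: 91.0
```

Emit:
send_rows --series '[{"hand": 0.091,"tx": -0.106,"ty": -0.4615,"tz": 0,"wx": 0,"wy": 0,"wz": 0},{"hand": 0.091,"tx": -0.106,"ty": -0.4615,"tz": 0,"wx": 0,"wy": 0,"wz": 0},{"hand": 0.091,"tx": -0.106,"ty": -0.4615,"tz": 0,"wx": 0,"wy": 0,"wz": 0},{"hand": 0.091,"tx": -0.106,"ty": -0.4615,"tz": 0,"wx": 0,"wy": 0,"wz": 0},{"hand": 0.091,"tx": -0.106,"ty": -0.4615,"tz": 0,"wx": 0,"wy": 0,"wz": 0},{"hand": 0.091,"tx": -0.106,"ty": -0.4615,"tz": 0,"wx": 0,"wy": 0,"wz": 0},{"hand": 0.091,"tx": -0.106,"ty": -0.4615,"tz": 0,"wx": 0,"wy": 0,"wz": 0},{"hand": 0.091,"tx": -0.106,"ty": -0.4615,"tz": 0,"wx": 0,"wy": 0,"wz": 0},{"hand": 0.091,"tx": -0.106,"ty": -0.4615,"tz": 0,"wx": 0,"wy": 0,"wz": 0},{"hand": 0.091,"tx": -0.106,"ty": -0.4615,"tz": 0,"wx": 0,"wy": 0,"wz": 0},{"hand": 0.091,"tx": -0.106,"ty": -0.4615,"tz": 0,"wx": 0,"wy": 0,"wz": 0},{"hand": 0.091,"tx": -0.106,"ty": -0.4615,"tz": 0,"wx": 0,"wy": 0,"wz": 0},{"hand": 0.091,"tx": -0.106,"ty": -0.4615,"tz": 0,"wx": 0,"wy": 0,"wz": 0},{"hand": 0.091,"tx": -0.106,"ty": -0.4615,"tz": 0,"wx": 0,"wy": 0,"wz": 0},{"hand": 0.091,"tx": -0.106,"ty": -0.4615,"tz": 0,"wx": 0,"wy": 0,"wz": 0},{"hand": 0.091,"tx": -0.106,"ty": -0.4615,"tz": 0,"wx": 0,"wy": 0,"wz": 0}]'

```text
clock: 2.6
position: [479.6, -122.0, 292.2]
tool_rot: [3.141, -0.0, 2.917]
wrist_force: [-1.5, -0.7, 0.3]
width: 91.3
```

Emit:
send_rows --series '[{"hand": 0.091,"tx": 0,"ty": 0,"tz": 0.03,"wx": 0,"wy": 0,"wz": 0},{"hand": 0.091,"tx": 0,"ty": 0,"tz": 0.06,"wx": 0,"wy": 0,"wz": 0},{"hand": 0.091,"tx": 0,"ty": 0,"tz": 0.085,"wx": 0,"wy": 0,"wz": 0},{"hand": 0.091,"tx": 0,"ty": 0,"tz": 0.105,"wx": 0,"wy": 0,"wz": 0},{"hand": 0.091,"tx": 0,"ty": 0,"tz": 0.117,"wx": 0,"wy": 0,"wz": 0},{"hand": 0.091,"tx": 0,"ty": 0,"tz": 0.124,"wx": 0,"wy": 0,"wz": 0},{"hand": 0.091,"tx": 0,"ty": 0,"tz": 0.124,"wx": 0,"wy": 0,"wz": 0},{"hand": 0.091,"tx": 0,"ty": 0,"tz": 0.124,"wx": 0,"wy": 0,"wz": 0}]'

```text
clock: 3.27
position: [480.0, -123.2, 168.8]
tool_rot: [-3.142, 0.0, 2.915]
wrist_force: [0.6, -0.7, 0.5]
width: 91.4
```

```bash
python3 - <<'E'
from h import *
from bench import ctrl
s=ctrl.grab_frame("side");cv2.imwrite("pics/c1.png",cv2.resize(s["color"][170:310,250:430],(720,560),interpolation=3))
print(proj(s,(479.5,-123.5,108)),ctrl.get_state()["position"])
E
```

```text
[335.69734227 235.14197394] [ 480.14140279 -123.39907465  169.18935129]
```

View pics/c1.png

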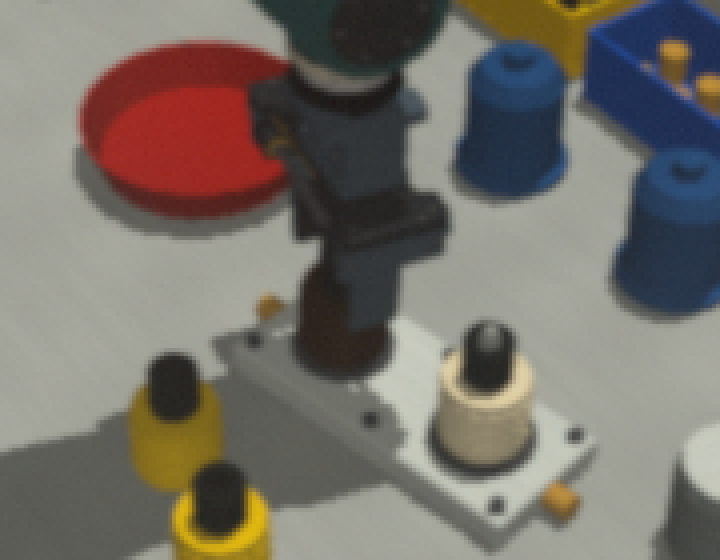

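The fingers straddle the dark element's collar (crop (345,290)) and clear the cream one at (485,370). Closing now.

Emit:
send_rows --series '[{"hand": 0.07,"tx": 0,"ty": 0,"tz": 0.001,"wx": 0,"wy": 0,"wz": 0},{"hand": 0.055,"tx": 0,"ty": 0,"tz": 0.001,"wx": 0,"wy": 0,"wz": 0},{"hand": 0.045,"tx": 0,"ty": 0,"tz": 0.001,"wx": 0,"wy": 0,"wz": 0},{"hand": 0.04,"tx": 0,"ty": 0,"tz": 0.001,"wx": 0,"wy": 0,"wz": 0},{"hand": 0.036,"tx": 0,"ty": 0,"tz": 0.001,"wx": 0,"wy": 0,"wz": 0},{"hand": 0.03,"tx": 0,"ty": 0,"tz": 0.001,"wx": 0,"wy": 0,"wz": 0},{"hand": 0.02,"tx": 0,"ty": 0,"tz": 0.001,"wx": 0,"wy": 0,"wz": 0},{"hand": 0.02,"tx": 0,"ty": 0,"tz": 0.001,"wx": 0,"wy": 0,"wz": 0},{"hand": 0.02,"tx": 0,"ty": 0,"tz": 0.001,"wx": 0,"wy": 0,"wz": 0},{"hand": 0.02,"tx": 0,"ty": 0,"tz": 0.001,"wx": 0,"wy": 0,"wz": 0}]'

```text
clock: 4.15
position: [479.5, -123.5, 167.2]
tool_rot: [-3.142, -0.0, 2.915]
wrist_force: [0.5, 0.2, 0.1]
width: 36.0
```

```bash
python3 - <<'E'
from bench import ctrl
import numpy as np
s=ctrl.get_state();print({k:np.round(s[k],2).tolist() for k in("clock","position","wrist_force","ft_torque","width")})
E
```

```text
{'clock': 4.15, 'position': [479.53, -123.47, 167.2], 'wrist_force': [0.5, 0.24, 0.08], 'ft_torque': [-0.02, -0.07, -0.0], 'width': 35.96}
```

It is gripped at 36.0 mm with no side load. I'll lift straight up, slowly at first.

Emit:
send_rows --series '[{"hand": 0.02,"tx": 0,"ty": 0,"tz": -0.003,"wx": 0,"wy": 0,"wz": 0},{"hand": 0.02,"tx": 0,"ty": 0,"tz": -0.007,"wx": 0,"wy": 0,"wz": 0},{"hand": 0.02,"tx": 0,"ty": 0,"tz": -0.012,"wx": 0,"wy": 0,"wz": 0},{"hand": 0.02,"tx": 0,"ty": 0,"tz": -0.018,"wx": 0,"wy": 0,"wz": 0},{"hand": 0.02,"tx": 0,"ty": 0,"tz": -0.024,"wx": 0,"wy": 0,"wz": 0},{"hand": 0.02,"tx": 0,"ty": 0,"tz": -0.03,"wx": 0,"wy": 0,"wz": 0}]'

```text
clock: 4.65
position: [479.6, -123.5, 198.0]
tool_rot: [-3.142, 0.0, 2.915]
wrist_force: [0.3, 0.3, -2.3]
width: 35.8
```

Emit:
send_rows --series '[{"hand": 0.02,"tx": 0,"ty": 0,"tz": -0.01,"wx": 0,"wy": 0,"wz": 0},{"hand": 0.02,"tx": 0,"ty": 0,"tz": -0.02,"wx": 0,"wy": 0,"wz": 0},{"hand": 0.02,"tx": 0,"ty": 0,"tz": -0.03,"wx": 0,"wy": 0,"wz": 0},{"hand": 0.02,"tx": 0,"ty": 0,"tz": -0.04,"wx": 0,"wy": 0,"wz": 0},{"hand": 0.02,"tx": 0,"ty": 0,"tz": -0.05,"wx": 0,"wy": 0,"wz": 0},{"hand": 0.02,"tx": 0,"ty": 0,"tz": -0.06,"wx": 0,"wy": 0,"wz": 0},{"hand": 0.02,"tx": 0,"ty": 0,"tz": -0.07,"wx": 0,"wy": 0,"wz": 0},{"hand": 0.02,"tx": 0,"ty": 0,"tz": -0.08,"wx": 0,"wy": 0,"wz": 0},{"hand": 0.02,"tx": 0,"ty": 0,"tz": -0.09,"wx": 0,"wy": 0,"wz": 0},{"hand": 0.02,"tx": 0,"ty": 0,"tz": -0.097,"wx": 0,"wy": 0,"wz": 0},{"hand": 0.02,"tx": 0,"ty": 0,"tz": -0.1,"wx": 0,"wy": 0,"wz": 0},{"hand": 0.02,"tx": 0,"ty": 0,"tz": -0.1,"wx": 0,"wy": 0,"wz": 0}]'

```text
clock: 5.65
position: [479.8, -123.6, 298.0]
tool_rot: [-3.142, 0.001, 2.915]
wrist_force: [0.1, 0.1, -2.2]
width: 35.7
```

```bash
python3 - <<'E'
from h import *
from bench import ctrl
s=ctrl.grab_frame("side");cv2.imwrite("pics/c2.png",cv2.resize(s["color"][130:310,240:430],(760,720),interpolation=3)[:600])
print(ctrl.get_state()["position"])
E
```

```text
[ 479.52148548 -123.46707451  297.35246267]
```

View pics/c2.png

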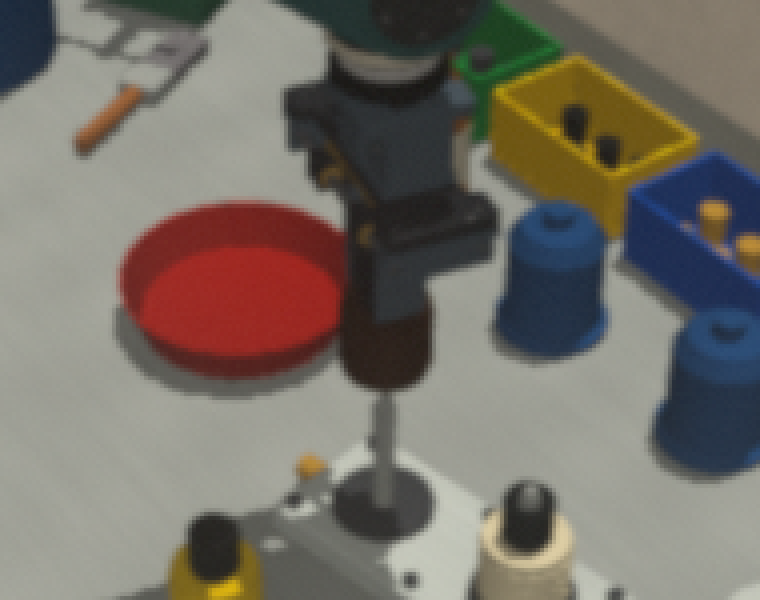

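The element is upright in the gripper at crop (388,340). The spindle below it is bare and the underside is about 30 mm above the tip. I'll carry it at moderate speed: d = (51.5, 265) mm, which is tool (+9, +270) mm.

Emit:
send_rows --series '[{"hand": 0.02,"tx": 0.0003,"ty": 0.006,"tz": 0,"wx": 0,"wy": 0,"wz": 0},{"hand": 0.02,"tx": 0.0007,"ty": 0.018,"tz": 0,"wx": 0,"wy": 0,"wz": 0},{"hand": 0.02,"tx": 0.001,"ty": 0.034,"tz": 0,"wx": 0,"wy": 0,"wz": 0},{"hand": 0.02,"tx": 0.002,"ty": 0.054,"tz": 0,"wx": 0,"wy": 0,"wz": 0},{"hand": 0.02,"tx": 0.0025,"ty": 0.074,"tz": 0,"wx": 0,"wy": 0,"wz": 0},{"hand": 0.02,"tx": 0.003,"ty": 0.094,"tz": 0,"wx": 0,"wy": 0,"wz": 0},{"hand": 0.02,"tx": 0.004,"ty": 0.114,"tz": 0,"wx": 0,"wy": 0,"wz": 0},{"hand": 0.02,"tx": 0.0045,"ty": 0.134,"tz": 0,"wx": 0,"wy": 0,"wz": 0},{"hand": 0.02,"tx": 0.005,"ty": 0.154,"tz": 0,"wx": 0,"wy": 0,"wz": 0},{"hand": 0.02,"tx": 0.006,"ty": 0.174,"tz": 0,"wx": 0,"wy": 0,"wz": 0},{"hand": 0.02,"tx": 0.0065,"ty": 0.194,"tz": 0,"wx": 0,"wy": 0,"wz": 0},{"hand": 0.02,"tx": 0.007,"ty": 0.214,"tz": 0,"wx": 0,"wy": 0,"wz": 0},{"hand": 0.02,"tx": 0.008,"ty": 0.234,"tz": 0,"wx": 0,"wy": 0,"wz": 0},{"hand": 0.02,"tx": 0.0085,"ty": 0.25,"tz": 0,"wx": 0,"wy": 0,"wz": 0},{"hand": 0.02,"tx": 0.009,"ty": 0.262,"tz": 0,"wx": 0,"wy": 0,"wz": 0},{"hand": 0.02,"tx": 0.009,"ty": 0.268,"tz": 0,"wx": 0,"wy": 0,"wz": 0},{"hand": 0.02,"tx": 0.009,"ty": 0.27,"tz": 0,"wx": 0,"wy": 0,"wz": 0},{"hand": 0.02,"tx": 0.009,"ty": 0.27,"tz": 0,"wx": 0,"wy": 0,"wz": 0}]'

```text
clock: 7.2
position: [531.3, 141.9, 297.0]
tool_rot: [-3.141, -0.0, 2.915]
wrist_force: [-0.1, -0.3, -2.0]
width: 35.8
```

Emit:
send_rows --series '[{"hand": 0.02,"tx": 0,"ty": 0,"tz": 0.004,"wx": 0,"wy": 0,"wz": 0},{"hand": 0.02,"tx": 0,"ty": 0,"tz": 0.01,"wx": 0,"wy": 0,"wz": 0},{"hand": 0.02,"tx": 0,"ty": 0,"tz": 0.016,"wx": 0,"wy": 0,"wz": 0},{"hand": 0.02,"tx": 0,"ty": 0,"tz": 0.02,"wx": 0,"wy": 0,"wz": 0},{"hand": 0.02,"tx": 0,"ty": 0,"tz": 0.02,"wx": 0,"wy": 0,"wz": 0},{"hand": 0.02,"tx": 0,"ty": 0,"tz": 0.02,"wx": 0,"wy": 0,"wz": 0},{"hand": 0.02,"tx": 0,"ty": 0,"tz": 0.02,"wx": 0,"wy": 0,"wz": 0},{"hand": 0.02,"tx": 0,"ty": 0,"tz": 0.02,"wx": 0,"wy": 0,"wz": 0}]'

```text
clock: 7.87
position: [531.6, 141.6, 277.5]
tool_rot: [3.141, 0.0, 2.915]
wrist_force: [-0.4, 0.2, -1.0]
width: 35.7
```

```bash
python3 - <<'E'
from h import *
from bench import ctrl
s=ctrl.grab_frame("side");t=ctrl.grab_frame("top");pickle.dump((s,t),open("end.pkl","wb"))
cv2.imwrite("pics/e1.png",np.hstack([cv2.resize(s["color"][100:310,240:450],(400,400),interpolation=3),cv2.resize(t["color"][110:310,220:420],(400,400),interpolation=3)]))
st=ctrl.get_state();print({k:np.round(st[k],3).tolist() for k in("clock","position","tool_rot","wrist_force","width","joint_velocities")})
W=cloud(s);x,y=st["position"][:2]
d=np.hypot(W[...,0]-x,W[...,1]-y);m=(d<42)&(W[...,2]>110)&(W[...,2]<196)
p=W[m];print(len(p),p[:,2].min(),np.percentile(p[:,2],[1,3,5]))
from scipy.optimize import least_squares
for a,b in((145,160),(160,175),(175,190)):
    q=p[(p[:,2]>a)&(p[:,2]<b)][:,:2];print(a,len(q),least_squares(lambda c:np.hypot(*(q-c).T)-32.5,(x,y),loss="soft_l1").x.round(1))
# lowest silhouette point vs expected
g=cv2.cvtColor(s["color"],cv2.COLOR_BGR2HSV)
for z in(135,140,145): print(z,proj(s,(x-32.5*.57,y-32.5*.82,z)).round(1))
# pan now
for n,f in(("top",t),("side",s)):
    hsv=cv2.cvtColor(f["color"],cv2.COLOR_BGR2HSV)
    mm=(((hsv[...,0]<8)|(hsv[...,0]>172))&(hsv[...,1]>150)&(hsv[...,2]>60)).astype(np.uint8);mm[:,340:]=0
    r=cloud(f)[mm>0];r=r[(r[:,2]>34)&(r[:,2]<46)]
    A=np.c_[2*r[:,:2],np.ones(len(r))];q=np.linalg.lstsq(A,(r[:,:2]**2).sum(1),rcond=None)[0];print(n,"pan",len(r),q[:2])
E
```

```text
{'clock': 7.967, 'position': [531.586, 141.648, 277.476], 'tool_rot': [3.141, 0.0, 2.915], 'wrist_force': [0.295, 0.458, -1.367], 'width': 35.909, 'joint_velocities': [-0.002, -0.0, 0.001, 0.001, -0.0, 0.0]}
306 140.7267209430184 [142.20079026 143.13047368 145.11599977]
145 76 [530.9 143.8]
160 79 [531.2 144.1]
175 88 [530.9 143.8]
135 [298.9 181.4]
140 [298.8 180.1]
145 [298.8 178.8]
top pan 62 [532.9878258  140.50315003]
side pan 178 [528.44431996 142.60187192]
```

View pics/e1.png

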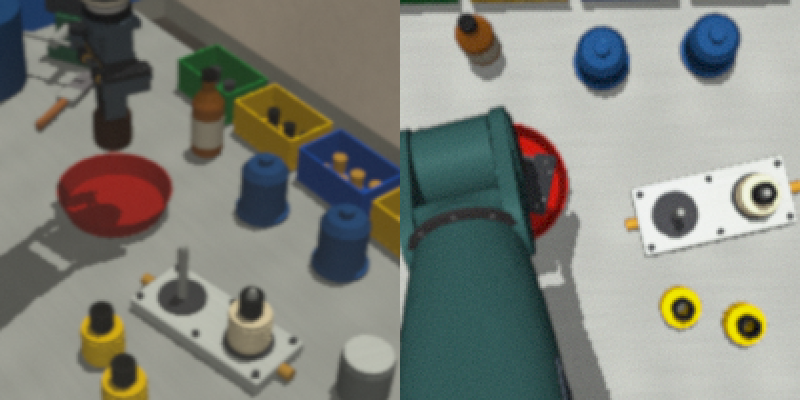

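The element hangs upright over the pan (left crop (112,128)), with its underside at z ≈ 140 mm. The pan, cream element and covers haven't moved. Handing in.

```bash
python3 -c "
from bench import ctrl
print(ctrl.finish_job())"
```

```text
the job is handed in; nothing more can be done
None
```

I gripped the dark brown element by its collar, pulled it straight up off its spindle and carried it upright to the red pan. I handed in at about 8 s, with the gripper still holding it there.

My last checks before hand-in:
- **Height:** the lowest points seen on the element were at z ≈ 141–142 mm, and working from the grasp height gives about 140 mm. With the rim at 40 mm, that is about 10 cm of clearance.
- **Level and steady:** the tool was within about 0.001 rad of straight down and the joints were still. The gripper opening was 35.9 mm, matching the 36 mm collar.
- **Centring:** the gripper axis was at (531.6, 141.6) mm. The two cameras put the pan centre at about (528–533, 140.5–142.6), so they disagree by a few mm. The side camera saw the element about 2 mm off the gripper axis, which is about the calibration error.
- **Everything else:** in the last pictures the cream element was still on its spindle, and the pan and covers were where they started. I saw no contact with anything else. The top view of the element and much of the pan was blocked by the arm.

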